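Index the turntable, knock out the welded bracket and lay it in the tray

TASK

The channel bracket with the hex nut welded inside it is finished. Push the index table round by one stop so that this bracket's nest clicks in over the knockout rod, press the knockout lever fully down to raise the bracket, take it out and lay it flat, open side up, in the steel tray beside the bracket already there without shifting that one. Then lift the lever fully up again so that the rod clears the table; leave the table at that stop, the plain channel in its nest and the other things where they are.

Things in the scene. Friction and masses are not known exactly. Their poses are not given: they have to be found in the camera images.
- fixture: Fixed indexing fixture. Origin on the index table's upright axis at bench level; x is horizontal towards the knockout lever, z up. Round base, radius 105 mm, with a lug to +x (lever) and one half-way between +x and -y (spring plunger of the stops, 120 to 170 mm from the axis, up to 82 mm high). The knockout rod stands under the nest that is at +x.
- table_axis (a point): Point on the index table's axis at the top of its aluminium disc (radius 114 mm; underside 68 mm, top 76 mm above the bench). Four open steel nest frames stand on the disc, 90 degrees apart. At joint 0 they lie along +x, +y, -x and -y of the fixture; those at +x and -x are empty, those at +y and -y hold the welded bracket and the plain channel, either way round.
- nest_a (a point): Top centre, 72 mm from the axis, of the nest that is at +y of the fixture at the start; turns with the table. A nest is 30 mm high (top 106 mm above the bench), inside 67.5 mm tangentially by 48.5 mm radially, walls 7 mm. From above its block spans 41 to 103 mm from the axis and 41 mm to each side of its centre line.
- nest_b (a point): The same point of the opposite nest, at -y of the fixture at the start. To turn the table, stand shut fingers just above the disc in the open gap between two nests (half-way between them, 105 mm from the axis, it is 33 mm to the flat end face of either) and push a nest round by its end face. Hub nut on the axis: radius 30 mm, 88 mm above the bench.
- index_table (a joint): Turn of the table, rad, counter-clockwise from above; 0 at the start, turns either way to 2.2. Stops at 0, +1.571 and -1.571: a spring plunger drops into V notches in the rim. 5 to 9 N at a nest push it out of a stop; between stops it needs about 1 N and stays put; within 0.09 rad of a stop it pulls itself in. It cannot turn while the rod is up.
- knockout_lever (a joint): Rocker lever; its level pivot is parallel to the fixture's y axis, 131 mm out along the fixture's x and 30.5 mm above the bench. 0: knob up, rod down clear of the disc; 0.455: knob fully down, rod fully up (27 mm of travel, raising what lies in the nest by 17 mm). Needs 4 to 8 N at the knob either way and stays where it is left.
- lever_knob (a point): Centre of the black ball knob, 32 mm diameter, on the lever's outer end. In the fixture's frame it goes from (226, 0, 92) mm with the lever up to (244, 0, 45) mm with the lever fully down, moving on an arc about the pivot. It can be pressed from above, and pinched from above along the fixture's y direction.
- rod_tip (a point): Centre of the top of the knockout rod (steel, 16 mm diameter, upright), 72 mm out along the fixture's x; 66 mm above the bench when down, 93 mm when up.
- welded_bracket_center (a point): Centre, half-way up, of the finished bracket: brown steel channel 65 (x, length) x 46 (y) x 30 mm (z), open at top and ends, 5 mm walls, a 16 mm high hex nut welded on the middle of its floor; 0.23 kg. In a nest it lies flush with the nest's top, its length tangential, and cannot be gripped until knocked out; grip it across its upright flanges (46 mm).
- plain_channel_center (a point): Centre of the plain channel, half-way up: the same piece of channel without a nut, not yet welded, in the nest opposite.
- tray: Fixed shallow sheet-steel tray, 140 mm (x) by 200 mm (y), floor 2 mm thick, rim 22 mm above the bench (its rolled edge 24 mm), walls 2 mm. Origin at the centre of its underside. One finished bracket lies in it at about y = +64 mm, its length along the tray's x; the -y half is free.
- tray_bracket_center (a point): Centre of the finished bracket already in the tray, half-way up; same shape and size as the welded bracket.
- tape_roll: Roll of masking tape lying flat, 94 mm diameter, 25 mm high; bystander.
- red_screwdriver: Screwdriver with a red handle, 210 mm long, lying on the bench; bystander.
- marker: White paint marker, 131 mm long, lying; bystander.
- loose_nut: Loose hex nut, 34 mm wide, 16 mm high; bystander.
- torch: Black torch, 124 mm long, lying; bystander.
- offcut: Plain steel channel offcut, 80 x 46 x 30 mm, on the bench; bystander.
Not all that is in view belongs to the job. Leave any pink look-alike of the part that bears plain_channel_center alone.

How it is judged:
By the outcome, as a careful person would: the job done as asked, in the order asked, and still so for the second after the job is handed in, with the robot touching nothing.
It also fails if it takes over 72 s, if anything falls off the work surface, if the arm or the gripper's body presses on something with over 40 N, if the wrist force passes 120 N, or if a joint passes its speed limit or range.

ROBOT

A 6-joint arm with a two-finger parallel gripper is mounted at the origin on a cart in front of the work surface, level with it; the furniture and walls round the work are solid. World frame = base frame: x ahead of the robot, y to its left, z up, the work surface at z = 0. Lengths are in m, angles in rad, forces in N, time in s.
With the tool pointing down it reaches from about 0.3 to 0.875 m from the base axis. Payload 6.4 kg.
Tool frame: the origin (TCP) lies at the centre of the arm's flange, where the gripper is bolted on; the fingertips stand 173 mm ahead of it and the grasp point (between the pads) lies 155 mm ahead of it; z points along the fingers, x is the direction in which the jaws open and shut, and the axes are right-handed (so a half turn about z gives the same grasp; the last joint's range is limited). The gripper opens to 85 mm and grips with 20 to 120 N. Pads are 22 mm wide; open, the fingers measure 114 mm over their backs; the gripper's body (76 mm by 85 mm) begins 54 mm behind the grasp point. The pads swing forward as they close: fully open they stand 13 mm farther back than shut.
Start: joints at [-0.206, 0.181, 1.607, -0, 1.354, -0.206], TCP at [0.575, 0, 0.405] pointing down, gripper open.
Joint ranges: [-2.99, 2.99], [-0.89, 2.07], [0.3, 2.58], [-1.14, 4.28], [0, 2.63], [-3.12, 3.12]. Speed limits (rad/s): [2.57, 2.57, 3.01, 3.14, 3.14, 3.14].

INTERFACE

Orientations are given as a unit quaternion [w, x, y, z].
In Python, from bench import ctrl gives the robot as it stands. The module is installed in compiled form; this text tells all that it offers.
- The arm moves only by the tool move_arm, never from a script. Its argument "moves" is a list of rows, each an object of numbers: "gripper": the opening in per cent of the stroke, from 0 (shut) to 100 (fully open); "x", "y", "z": the shift along the tool's x, y, z in cm; "roll": the turn about the tool's z in degrees. In form: [{"gripper": .., "x": .., "y": .., "z": .., "roll": ..}, ...]. A call has 1 to 5 rows; each row shifts and turns the commanded pose from where the row before left it, along the tool's axes as they then stand; what a row does not reach is not made up. A row lasts 1/8 s, in which the tool goes at most 62.5 mm and 10.7 degrees, less where a joint would pass 70% of its speed; a pose out of reach is approached as far as the arm can. A call is refused whole if a number of a shift passes 6.25 or a number of a turn 10.7, either way. A call with a gripper value outside its range is refused whole. The fingers move at their own pace and stop on an object; the grip force is fixed at half the most. Time passes only in rows, so rows that do not move let the fingers close. It gives the time, the measured TCP pose, the force and the opening at its end, in the units of the state.
- ctrl.get_obs(): the state, without advancing time (a new reading comes with each control period).
- ctrl.camera(name): name is "scene" or "side" or "wrist"; returns a dict with "img" (384x512x3 uint8, red, green, blue), "fx", "fy", "cx", "cy" (pixels), "world_from_camera" (4x4, takes a point from camera to world coordinates); the wrist camera has in their place "tool_from_camera" (4x4, takes a point from camera to tool coordinates, whose origin is the TCP and whose axes are the tool frame's). Camera axes: x right, y up, looking along -z (the intrinsics and any distortion apply to the point x, -y, -z); pixel columns grow to the right and rows downward; lengths in m; the calibration is good to about 2 mm. A picture is of the moment at which its call begins: read the wrist's pose just before it. There is no depth.
- ctrl.hand_in(): hands the job in, once; it reports no verdict.
The state is a dict: "time_s": time; "q": joint angles; "dq": joint speeds; "joint_efforts": joint torques, N m; "eef_pos": TCP position; "eef_rot": TCP orientation; "wrist_force": force on the tool from outside, world axes, zero at the start; "torque": the same for the moment, N m; "opening": opening from 0.0 (shut) to 1.0 (fully open).
Only numpy, scipy, OpenCV 4.12 (cv2) and the standard library are available. Lean on these libraries where they do the work, as an engineer would, in place of code of your own. Each camera call takes 0.05 s, during which the arm holds its last target. There are 200 camera calls.

## Working session

There is one attempt and no reset: what is moved stays moved. The work goes in short steps, Python scripts to look and compute and a tool call to move; the robot and the scene stay as the last step left them, time stands still between calls to the robot, and variables do not carry over. Pictures are saved under pics/ and viewed, about 8 in all and at most 12, crops included, and the job is handed in when it is done.

Besides the shell and the picture viewer there is one more tool, called in YAML: its name, and indented under it one key for each argument. move_arm: Moves the arm, as the interface text tells. Its arguments: {"type":"object","properties":{"moves":{"type":"array","items":{"type":"object","properties":{"gripper":{"type":"number"},"x":{"type":"number"},"y":{"type":"number"},"z":{"type":"number"},"roll":{"type":"number"}}}}},"required":["moves"]}

```bash
mkdir -p pics
cat > h.py <<'E'
import numpy as np, cv2
from bench import ctrl
from scipy.spatial.transform import Rotation as R
def T():
    o=ctrl.get_obs(); q=o["eef_rot"]; M=np.eye(4); M[:3,:3]=R.from_quat([q[1],q[2],q[3],q[0]]).as_matrix(); M[:3,3]=o["eef_pos"]; return M
def cam(n,f=None):
    t=T(); c=ctrl.camera(n)
    W=c["world_from_camera"] if n!="wrist" else t@np.array(c["tool_from_camera"])
    c["W"]=np.array(W)
    if f: cv2.imwrite("pics/"+f,c["img"][:,:,::-1])
    np.savez("pics/"+n+".npz",W=c["W"],k=[c["fx"],c["fy"],c["cx"],c["cy"]])
    return c
def load(n):
    d=np.load("pics/"+n+".npz"); return d["W"],d["k"]
def px(n,u,v,z):
    W,k=load(n); d=W[:3,:3]@np.array([(u-k[2])/k[0],-(v-k[3])/k[1],-1]); o=W[:3,3]; return o+d*(z-o[2])/d[2]
def proj(n,p):
    W,k=load(n); c=np.linalg.inv(W)@np.append(p,1); return k[2]+k[0]*c[0]/-c[2], k[3]+k[1]*c[1]/c[2]
E
python3 - <<'E'
from h import *
a=cam("scene","scene.png");b=cam("side","side.png");c=cam("wrist","wrist.png")
for x in (a,b,c): print([k for k in x], x["fx"],x["fy"],x["cx"],x["cy"],x["W"].round(3).tolist())
o=ctrl.get_obs();print(o["eef_rot"],o["wrist_force"],T().round(3))
im=np.hstack([cv2.resize(x["img"],(800,600))[:,:,::-1] for x in (a,)])
cv2.imwrite("pics/s8.png",im)
E
```

```text
['img', 'fx', 'fy', 'cx', 'cy', 'world_from_camera', 'W'] 378.11155170979833 378.11155170979833 256.5511593100522 198.878715849776 [[0.493, 0.496, -0.714, -0.316], [-0.87, 0.293, -0.397, -0.764], [0.012, 0.817, 0.576, 0.761], [0.0, 0.0, 0.0, 1.0]]
['img', 'fx', 'fy', 'cx', 'cy', 'world_from_camera', 'W'] 385.5690215405255 385.5690215405255 245.70064701456897 190.608674171732 [[-0.897, 0.278, -0.345, 0.132], [-0.443, -0.568, 0.694, 0.492], [-0.003, 0.775, 0.632, 0.804], [0.0, 0.0, 0.0, 1.0]]
['img', 'fx', 'fy', 'cx', 'cy', 'tool_from_camera', 'W'] 304.5313464837764 304.5313464837764 256.3480947999662 187.27913185361857 [[1.0, 0.0, 0.002, 0.574], [-0.001, 0.954, 0.3, 0.078], [-0.002, -0.3, 0.954, 0.374], [0.0, 0.0, 0.0, 1.0]]
[-1.34122199e-04  9.99999772e-01  2.06280776e-06 -6.62172870e-04] [0.14569008 0.34741442 0.31115649] [[ 1.     0.    -0.001  0.575]
 [ 0.    -1.     0.     0.   ]
 [-0.001 -0.    -1.     0.404]
 [ 0.     0.     0.     1.   ]]
```

View pics/s8.png

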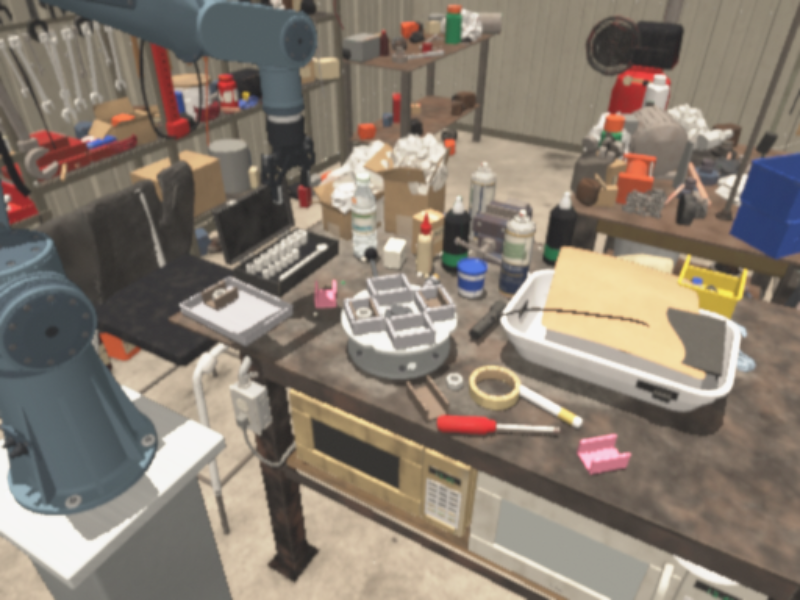

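View pics/wrist.png

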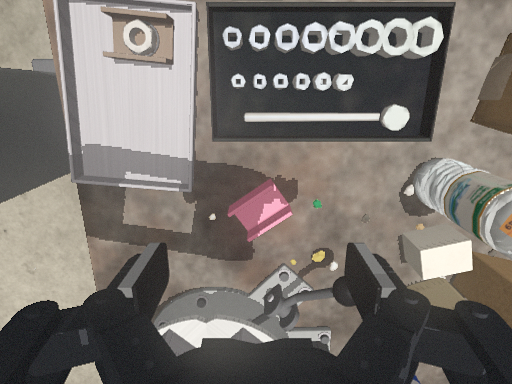

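The scene picture shows the fixture at about (256,205) in raw pixels, with the tray to its left and the lever knob at (238,163). The wrist picture shows the tray's corners (72,185) and (190,190), and the knob at (345,290). Next are enlarged crops.

Run:
```python
import cv2
a=cv2.imread("pics/scene.png")[150:250,205:305]
b=cv2.imread("pics/side.png")
cv2.imwrite("pics/c1.png",cv2.hconcat([cv2.resize(a,(400,400),interpolation=cv2.INTER_CUBIC),cv2.resize(b[92:292,156:356],(400,400),interpolation=cv2.INTER_CUBIC)]))
```

```text
(no output)
```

View pics/c1.png

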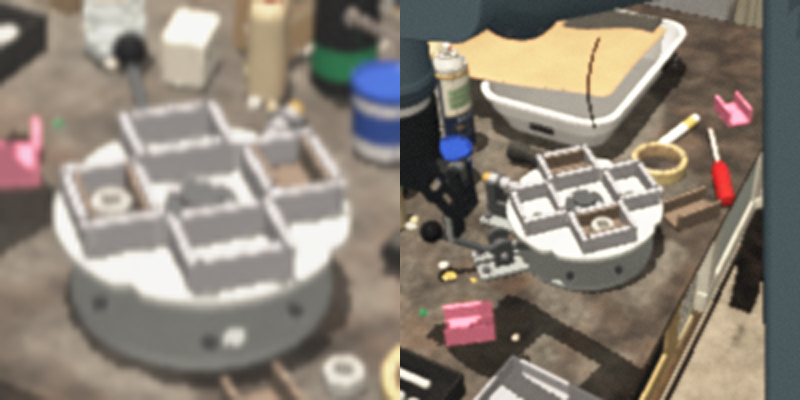

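The left crop (scene) has the welded bracket with its nut in the left nest (108,205) and the plain channel at (295,175). The nest near the lever and the one opposite are empty, the knob is at (130,48) and the hub at (203,190). The right crop (side) has the hub at (583,198) and the knob at (431,231).

Run:
```python
from h import *
print("hub",px("scene",255.75,197.5,.088),px("side",247.5,191,.088))
print("knob",px("scene",237.5,162,.092),px("side",171.5,207.5,.092),px("wrist",345,290,.092))
print("welded top ctr",px("scene",231.8,200,.092),px("side",156+101,92+112,.092))
print("plain",px("scene",279,194,.092), px("side",156+85,92+81,.092))
print("tray corners", px("wrist",72,185,.022),px("wrist",190,190,.022),px("wrist",55,0,.022),px("wrist",196,0,.022))
print("tray br nut",px("wrist",140,36,.018), "br corners",[px("wrist",*p,.032)[:2].round(3) for p in ((104,9),(173,12),(108,52),(172,60))])
print("pink",px("wrist",260,210,.02))
```

```text
hub [ 0.52298989 -0.29385558  0.088     ] [ 0.51681557 -0.29362922  0.088     ]
knob [ 0.67641939 -0.13167471  0.092     ] [ 0.67231227 -0.13172626  0.092     ] [ 0.66923503 -0.12776179  0.092     ]
welded top ctr [ 0.46927784 -0.24028195  0.092     ] [ 0.46547784 -0.24926764  0.092     ]
plain [ 0.57159985 -0.3498689   0.092     ] [ 0.57139642 -0.35940646  0.092     ]
tray corners [ 0.34945212 -0.02967071  0.022     ] [ 0.49208259 -0.0361105   0.022     ] [0.36815517 0.16722056 0.022     ] [0.51169282 0.16699774 0.022     ]
tray br nut [0.44947269 0.13452308 0.018     ] br corners [array([0.421, 0.157]), array([0.49 , 0.154]), array([0.419, 0.117]), array([0.485, 0.11 ])]
pink [ 0.57737003 -0.06307086  0.02      ]
```

Axis at about (0.519,-0.295), fixture x at about +47° in world. The welded bracket is in nest_a (+y), so the table must turn clockwise. I'll go above and look closer.

move_arm:
  moves:
    - {"x": -1.1, "y": 5.7, "gripper": 0}
    - {"x": -1.1, "y": 5.7, "gripper": 0}
    - {"x": -1.1, "y": 5.7, "gripper": 0}
    - {"x": -1.1, "y": 5.7, "gripper": 0}
    - {"x": -1.1, "y": 5.7, "gripper": 0}

```text
validation failed for argument at $.mo...
```

Run:
```python
from h import *
cam("wrist","w2.png"); print(T().round(4))
cv2.imwrite("pics/w2b.png",cv2.resize(cv2.imread("pics/w2.png"),(800,600)))
```

```text
[[ 1.000e+00 -0.000e+00 -1.200e-03  5.748e-01]
 [-0.000e+00 -1.000e+00  2.000e-04  0.000e+00]
 [-1.200e-03 -2.000e-04 -1.000e+00  4.041e-01]
 [ 0.000e+00  0.000e+00  0.000e+00  1.000e+00]]
```

View pics/w2b.png

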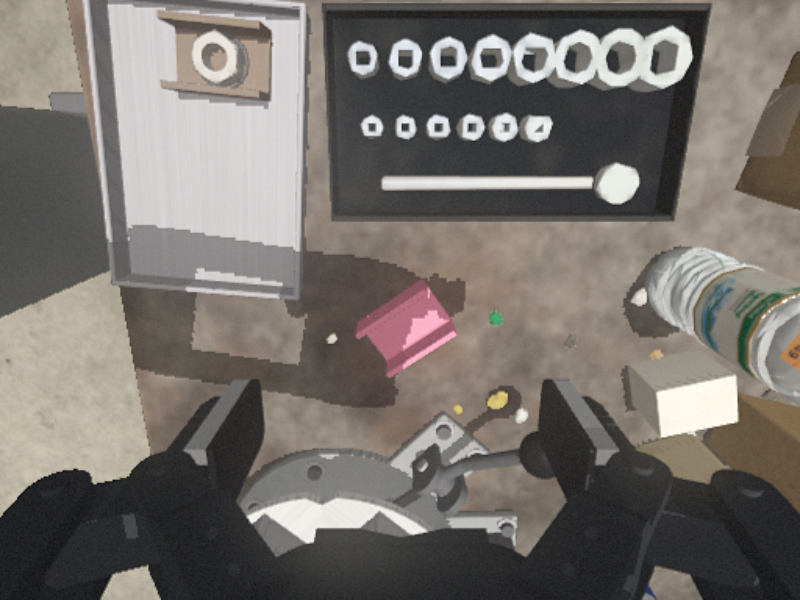

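The move call was refused, probably because every field is required, so the picture is the same view as before. I'll repeat the move with all fields.

move_arm:
  moves:
    - {"gripper": 0, "x": -1.1, "y": 5.7, "z": 0, "roll": 0}
    - {"gripper": 0, "x": -1.1, "y": 5.7, "z": 0, "roll": 0}
    - {"gripper": 0, "x": -1.1, "y": 5.7, "z": 0, "roll": 0}
    - {"gripper": 0, "x": -1.1, "y": 5.7, "z": 0, "roll": 0}
    - {"gripper": 0, "x": -1.1, "y": 5.7, "z": 0, "roll": 0}

```text
time_s: 0.82
eef_pos: [0.5193, -0.2867, 0.4046]
eef_rot: [-0.0, 1.0, -0.0, 0.0]
wrist_force: [1.1, 0.6, -0.7]
opening: -0.003
```

Run:
```python
from h import *
cam("wrist","w3.png"); print(T().round(4))
cv2.imwrite("pics/w3b.png",cv2.resize(cv2.imread("pics/w3.png"),(800,600)))
```

```text
[[ 1.000e+00 -4.500e-03 -8.000e-04  5.177e-01]
 [-4.500e-03 -1.000e+00 -4.500e-03 -2.930e-01]
 [-8.000e-04  4.500e-03 -1.000e+00  4.046e-01]
 [ 0.000e+00  0.000e+00  0.000e+00  1.000e+00]]
```

View pics/w3b.png

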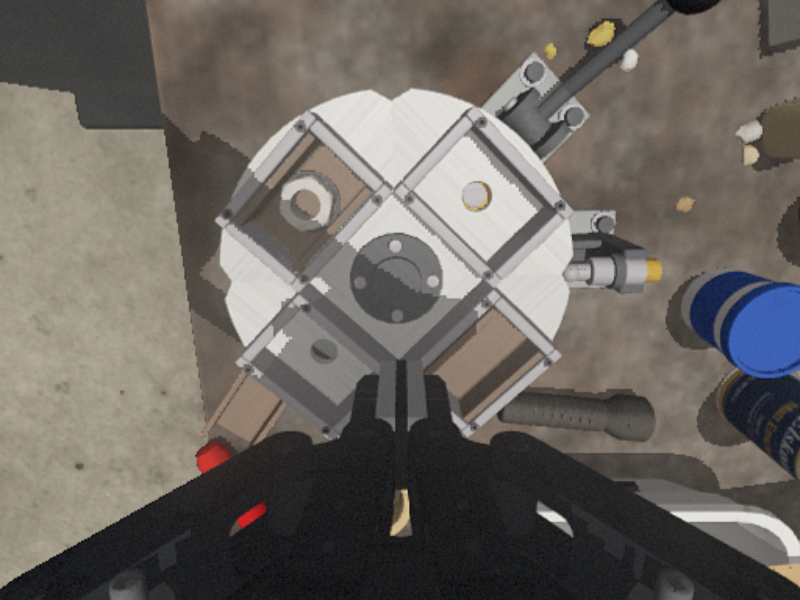

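Hub at (397,278). Nest at +x has frame corners (480,112), (398,190), (490,280), (563,210), and the welded nest has (305,115), (222,220), (303,283), (388,193). The knob is at (693,0) and the plunger at (610,270).

Run:
```python
from h import *
s=800/512
P=lambda u,v,z:px("wrist",u/s,v/s,z)[:2]
h=P(397,278,.088);print("hub",h)
A=np.mean([P(*p,.106) for p in((480,108),(395,190),(490,285),(570,210))],0)
B=np.mean([P(*p,.106) for p in((305,110),(218,220),(303,287),(390,193))],0)
rod=P(475,196,.066)
for n,p in(("A",A),("B",B),("rod",rod)): d=p-h;print(n,p,np.linalg.norm(d),np.degrees(np.arctan2(d[1],d[0])))
print("edges",[P(*p,.076) for p in ((220,250),(573,250),(360,90))])
```

```text
hub [ 0.51587982 -0.2894062 ]
A [ 0.56490806 -0.23953297] 0.0699364620248707 45.489510145877105
B [ 0.46381583 -0.24179075] 0.07055416474717552 137.55531760887436
rod [ 0.56582345 -0.24113654] 0.0694573793319622 44.023535115693264
edges [array([ 0.40236095, -0.27401765]), array([ 0.62866966, -0.27426845]), array([ 0.4946582 , -0.17929176])]
```

move_arm:
  moves:
    - {"gripper": 0, "x": -5.4, "y": 0, "z": 0, "roll": 0}
    - {"gripper": 0, "x": -5.4, "y": 0, "z": 0, "roll": 0}
    - {"gripper": 0, "x": 0, "y": 0, "z": 3, "roll": -10.5}
    - {"gripper": 0, "x": 0, "y": 0, "z": 3, "roll": -10.5}
    - {"gripper": 0, "x": 0, "y": 0, "z": 0, "roll": -10.5}

```text
time_s: 1.5
eef_pos: [0.4111, -0.284, 0.342]
eef_rot: [-0.002, 0.962, 0.274, -0.001]
wrist_force: [-0.5, 1.0, -0.9]
opening: -0.002
```

move_arm:
  moves:
    - {"gripper": 0, "x": 0, "y": 0, "z": 0, "roll": -10.5}
    - {"gripper": 0, "x": 0, "y": 0, "z": 0, "roll": -4}
    - {"gripper": 0, "x": 0, "y": 0, "z": 0, "roll": 0}
    - {"gripper": 0, "x": 0, "y": 0, "z": 0, "roll": 0}

```text
time_s: 2.0
eef_pos: [0.412, -0.2849, 0.3446]
eef_rot: [-0.0, 0.921, 0.39, -0.0]
wrist_force: [0.2, 0.5, 0.9]
opening: -0.005
```

```bash
cat >> h.py <<'E'
def yaw():
    t=T(); return np.degrees(np.arctan2(t[1,0],t[0,0]))
def go(*pts):
    """tool-frame shifts (cm) from the measured pose through world points"""
    t=T(); p=t[:3,3]; print("at",p.round(4),"yaw",yaw().round(2),"F",np.round(ctrl.get_obs()["wrist_force"],1))
    a=np.radians(yaw()); M=np.array([[np.cos(a),np.sin(a),0],[np.sin(a),-np.cos(a),0],[0,0,-1]])
    for q in pts: print((M.T@(np.array(q)-p)*100).round(2)); p=np.array(q)
AX=np.array([.5158,-.290])
def pol(r,deg,z): return np.array([AX[0]+r*np.cos(np.radians(deg)),AX[1]+r*np.sin(np.radians(deg)),z])
E
python3 - <<'E'
from h import *
go(pol(.105,181,.30),pol(.105,181,.258),*[pol(.105,a,.258) for a in (166,151,136,121,106,91,76)])
E
```

```text
at [ 0.412  -0.2849  0.3446] yaw 45.92 F [0.2 0.5 0.9]
[-0.59  0.4   4.46]
[0.  0.  4.2]
[ 2.17 -1.67  0.  ]
[ 2.53 -1.05  0.  ]
[ 2.72 -0.36  0.  ]
[2.72 0.35 0.  ]
[2.53 1.05 0.  ]
[2.18 1.67 0.  ]
[1.67 2.17 0.  ]
```

move_arm:
  moves:
    - {"gripper": 0, "x": -0.6, "y": 0.4, "z": 4.4, "roll": 0}
    - {"gripper": 0, "x": 0, "y": 0, "z": 2.2, "roll": 0}
    - {"gripper": 0, "x": 0, "y": 0, "z": 2.0, "roll": 0}
    - {"gripper": 0, "x": 0, "y": 0, "z": 0, "roll": 0}

```text
time_s: 2.5
eef_pos: [0.4102, -0.2915, 0.2572]
eef_rot: [-0.002, 0.921, 0.39, -0.001]
wrist_force: [-0.6, 0.2, 0.4]
opening: -0.0
```

move_arm:
  moves:
    - {"gripper": 0, "x": 1.1, "y": -0.85, "z": 0, "roll": 0}
    - {"gripper": 0, "x": 1.1, "y": -0.8, "z": 0, "roll": 0}
    - {"gripper": 0, "x": 1.25, "y": -0.55, "z": 0, "roll": 0}
    - {"gripper": 0, "x": 1.3, "y": -0.5, "z": 0, "roll": 0}

```text
time_s: 3.0
eef_pos: [0.4247, -0.2385, 0.2598]
eef_rot: [0.001, 0.921, 0.391, 0.0]
wrist_force: [-1.8, -3.8, 0.9]
opening: 0.003
```

move_arm:
  moves:
    - {"gripper": 0, "x": 1.35, "y": -0.2, "z": 0, "roll": 0}
    - {"gripper": 0, "x": 1.35, "y": -0.15, "z": 0, "roll": 0}
    - {"gripper": 0, "x": 1.35, "y": 0.15, "z": 0, "roll": 0}
    - {"gripper": 0, "x": 1.35, "y": 0.2, "z": 0, "roll": 0}

```text
time_s: 3.5
eef_pos: [0.4625, -0.1996, 0.2585]
eef_rot: [-0.0, 0.92, 0.391, -0.0]
wrist_force: [-3.5, -2.7, 0.1]
opening: -0.005
```

move_arm:
  moves:
    - {"gripper": 0, "x": 1.3, "y": 0.5, "z": 0, "roll": 0}
    - {"gripper": 0, "x": 1.25, "y": 0.55, "z": 0, "roll": 0}
    - {"gripper": 0, "x": 1.1, "y": 0.8, "z": 0, "roll": 0}
    - {"gripper": 0, "x": 1.1, "y": 0.85, "z": 0, "roll": 0}

```text
time_s: 4.0
eef_pos: [0.5151, -0.1847, 0.2585]
eef_rot: [-0.0, 0.921, 0.391, -0.0]
wrist_force: [-3.5, -0.3, -0.1]
opening: 0.0
```

Run:
```python
from h import *
go(pol(.105,84,.258),pol(.105,76,.258))
t=T()[:2,3]-AX; print(np.hypot(*t),np.degrees(np.arctan2(t[1],t[0])))
a=cam("scene","s4.png"); cam("wrist","w4.png")
cv2.imwrite("pics/c4.png",cv2.hconcat([cv2.resize(cv2.imread("pics/s4.png")[150:250,205:305],(400,400),interpolation=cv2.INTER_CUBIC),cv2.resize(cv2.imread("pics/w4.png"),(400,400))]))
```

```text
at [ 0.5151 -0.1847  0.2585] yaw 45.99 F [-3.5 -0.3 -0.1]
[0.75 0.9  0.05]
[0.82 1.21 0.  ]
0.10530565902438997 90.39702356879995
```

View pics/c4.png

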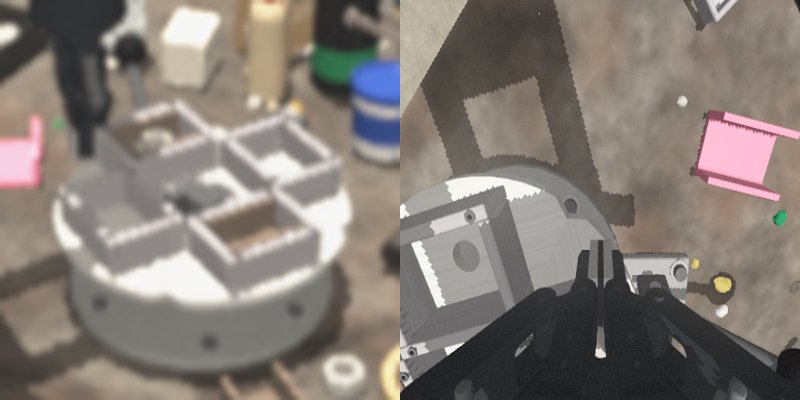

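The scene crop shows the table turned about 75°, with the bracket's nest approaching the lever. I'll continue in small steps.

move_arm:
  moves:
    - {"gripper": 0, "x": 0.75, "y": 0.85, "z": 0, "roll": 0}
    - {"gripper": 0, "x": 0.4, "y": 0.6, "z": 0, "roll": 0}
    - {"gripper": 0, "x": 0, "y": 0, "z": 0, "roll": 0}

```text
time_s: 4.47
eef_pos: [0.5334, -0.1871, 0.259]
eef_rot: [0.001, 0.921, 0.391, 0.001]
wrist_force: [0.5, 0.6, 1.2]
opening: 0.001
```

move_arm:
  moves:
    - {"gripper": 0, "x": 0.2, "y": 0.3, "z": 0, "roll": 0}
    - {"gripper": 0, "x": 0, "y": 0, "z": 0, "roll": 0}

```text
time_s: 4.72
eef_pos: [0.5364, -0.1875, 0.2589]
eef_rot: [0.0, 0.921, 0.391, 0.0]
wrist_force: [-0.3, 0.4, 0.2]
opening: -0.001
```

move_arm:
  moves:
    - {"gripper": 0, "x": 0.2, "y": 0.3, "z": 0, "roll": 0}
    - {"gripper": 0, "x": 0, "y": 0, "z": 0, "roll": 0}

```text
time_s: 4.97
eef_pos: [0.5398, -0.188, 0.2587]
eef_rot: [0.0, 0.921, 0.391, 0.0]
wrist_force: [0.2, -0.1, 0.3]
opening: 0.0
```

The contact force is gone, so the table has probably clicked in. I'll back off, go up and take a look.

move_arm:
  moves:
    - {"gripper": 0, "x": -0.8, "y": -1.1, "z": 0, "roll": 0}
    - {"gripper": 0, "x": 0, "y": 0, "z": -6, "roll": 0}
    - {"gripper": 0, "x": 0, "y": 3, "z": -5.5, "roll": 0}
    - {"gripper": 0, "x": 0, "y": 4, "z": 0, "roll": 0}
    - {"gripper": 0, "x": 0, "y": 0, "z": 0, "roll": 0}

```text
time_s: 5.6
eef_pos: [0.5769, -0.2362, 0.3742]
eef_rot: [0.001, 0.921, 0.39, 0.0]
wrist_force: [-0.6, 0.2, -0.9]
opening: 0.003
```

Run:
```python
from h import *
cam("wrist","w5.png"); print(T()[:3,3],yaw())
cv2.imwrite("pics/w5b.png",cv2.resize(cv2.imread("pics/w5.png"),(800,600)))
```

```text
[ 0.57609773 -0.23507705  0.37313194] 45.95370681374897
```

View pics/w5b.png

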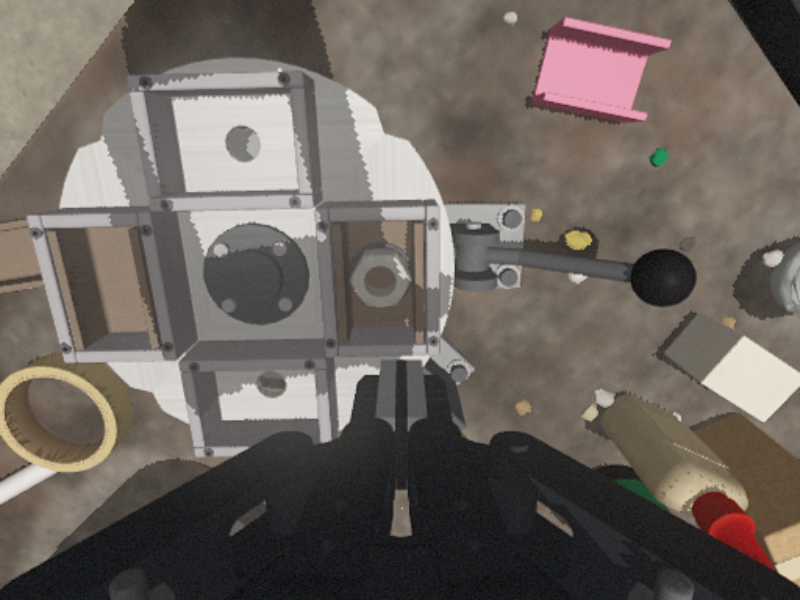

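The bracket's nest is now toward the lever: its frame corners are (318,207), (440,202), (440,352), (325,350), with the nut at (380,277). The hub is at (256,274), the knob at (663,277) and the opposite nest at x≈105.

Run:
```python
from h import *
s=800/512
P=lambda u,v,z:px("wrist",u/s,v/s,z)[:2]
h=P(256,274,.088)
def rep(n,p,o=h): d=p-o;print(n,p.round(4),np.linalg.norm(d).round(4),np.degrees(np.arctan2(d[1],d[0])).round(2))
print(h)
A=np.mean([P(*p,.106) for p in((316,207),(441,202),(441,352),(325,352))],0)
B=np.mean([P(*p,.106) for p in((28,215),(152,208),(180,358),(62,362))],0)
k=P(663,277,.092)
rep("A",A);rep("B",B);rep("A-B",A,B);rep("knob",k);rep("nut",P(380,275,.097))
rep("right edge",P(441,202,.106),P(441,352,.106))
o=AX+0
a=np.radians(46)
for nm,p in (("knob",(.226,.092)),("A",(.072,.106))):
  W=np.append((h)+p[0]*np.array([np.cos(a),np.sin(a)]),p[1]); print(nm,W,np.array(proj("wrist",W))*s)
go(np.append(k,.35),np.append(k,.29))
```

```text
[ 0.51496613 -0.28853196]
A [ 0.5635 -0.2375] 0.0704 46.42
B [ 0.4661 -0.3438] 0.0738 -131.48
A-B [ 0.5635 -0.2375] 0.1442 47.5
knob [ 0.6725 -0.1272] 0.2255 45.7
nut [ 0.5621 -0.2372] 0.0697 47.43
right edge [ 0.5551 -0.187 ] 0.0813 137.34
knob [ 0.67195892 -0.12596117  0.092     ] [664.28239444 274.90831144]
A [ 0.56498153 -0.2367395   0.106     ] [383.82212501 282.79270813]
at [ 0.5761 -0.2351  0.3731] yaw 45.95 F [ 0.   0.3 -1.3]
[14.46 -0.58  2.31]
[0. 0. 6.]
```

move_arm:
  moves:
    - {"gripper": 0, "x": 5, "y": -0.2, "z": 0, "roll": 0}
    - {"gripper": 0, "x": 5, "y": -0.2, "z": 0, "roll": 0}
    - {"gripper": 0, "x": 4.6, "y": -0.2, "z": 2.3, "roll": 0}
    - {"gripper": 0, "x": 0, "y": 0, "z": 5.5, "roll": 0}
    - {"gripper": 0, "x": 0, "y": 0, "z": 0, "roll": 0}

```text
time_s: 6.28
eef_pos: [0.6706, -0.1234, 0.2892]
eef_rot: [-0.005, 0.92, 0.391, -0.005]
wrist_force: [1.1, 0.9, -0.8]
opening: 0.001
```

move_arm:
  moves:
    - {"gripper": 0, "x": 0.3, "y": 0, "z": 1.3, "roll": 0}
    - {"gripper": 0, "x": 0.4, "y": 0, "z": 1.2, "roll": 0}
    - {"gripper": 0, "x": 0.4, "y": 0, "z": 1.2, "roll": 0}
    - {"gripper": 0, "x": 0, "y": 0, "z": 0, "roll": 0}

```text
time_s: 6.78
eef_pos: [0.6827, -0.1172, 0.2611]
eef_rot: [0.001, 0.92, 0.391, 0.003]
wrist_force: [1.4, 1.5, 2.5]
opening: 0.005
```

move_arm:
  moves:
    - {"gripper": 0, "x": 0.3, "y": 0, "z": 1.0, "roll": 0}
    - {"gripper": 0, "x": 0.2, "y": 0, "z": 0.9, "roll": 0}
    - {"gripper": 0, "x": 0.1, "y": 0, "z": 0.6, "roll": 0}
    - {"gripper": 0, "x": 0, "y": 0, "z": 0, "roll": 0}

```text
time_s: 7.28
eef_pos: [0.686, -0.1137, 0.2348]
eef_rot: [0.001, 0.921, 0.391, 0.001]
wrist_force: [1.4, 1.1, 4.3]
opening: -0.001
```

move_arm:
  moves:
    - {"gripper": 0, "x": 0, "y": 0, "z": 0.3, "roll": 0}
    - {"gripper": 0, "x": 0, "y": 0, "z": 0, "roll": 0}

```text
time_s: 7.52
eef_pos: [0.6862, -0.1136, 0.2334]
eef_rot: [0.001, 0.921, 0.391, 0.001]
wrist_force: [-1.7, 2.6, 13.1]
opening: 0.002
```

move_arm:
  moves:
    - {"gripper": 0, "x": 0, "y": 0, "z": 0.2, "roll": 0}
    - {"gripper": 0, "x": 0, "y": 0, "z": 0, "roll": 0}
    - {"gripper": 0, "x": 0, "y": 0, "z": -5, "roll": 0}
    - {"gripper": 70, "x": 0, "y": 0, "z": -5.5, "roll": 0}
    - {"gripper": 70, "x": -5, "y": 0.2, "z": 0, "roll": 0}

```text
time_s: 8.15
eef_pos: [0.6542, -0.15, 0.3397]
eef_rot: [0.004, 0.92, 0.392, 0.003]
wrist_force: [0.6, -0.8, 0.1]
opening: 0.415
```

Run:
```python
from h import *
go((.564,-.237,.33),(.564,-.237,.30))
```

```text
at [ 0.6542 -0.15    0.3397] yaw 46.21 F [ 0.6 -0.8  0.1]
[-12.52  -0.49   0.97]
[0. 0. 3.]
```

move_arm:
  moves:
    - {"gripper": 70, "x": -5, "y": -0.1, "z": 0, "roll": 0}
    - {"gripper": 70, "x": -5, "y": -0.1, "z": 0, "roll": 0}
    - {"gripper": 70, "x": -1.7, "y": -0.1, "z": 1.5, "roll": 0}
    - {"gripper": 70, "x": 0, "y": 0, "z": 0, "roll": 0}
    - {"gripper": 70, "x": 0, "y": 0, "z": 0, "roll": 0}

```text
time_s: 8.78
eef_pos: [0.5694, -0.2319, 0.3182]
eef_rot: [-0.0, 0.92, 0.391, -0.0]
wrist_force: [-0.4, 1.0, 0.3]
opening: 0.702
```

Run:
```python
from h import *
cam("wrist","w6.png"); go((.564,-.237,.33)); print(ctrl.get_obs()["opening"])
cv2.imwrite("pics/w6b.png",cv2.resize(cv2.imread("pics/w6.png"),(800,600)))
```

```text
at [ 0.5696 -0.2318  0.3185] yaw 46.07 F [-0.4  0.7  0.3]
[-0.77 -0.04 -1.15]
0.6968723178315499
```

View pics/w6b.png

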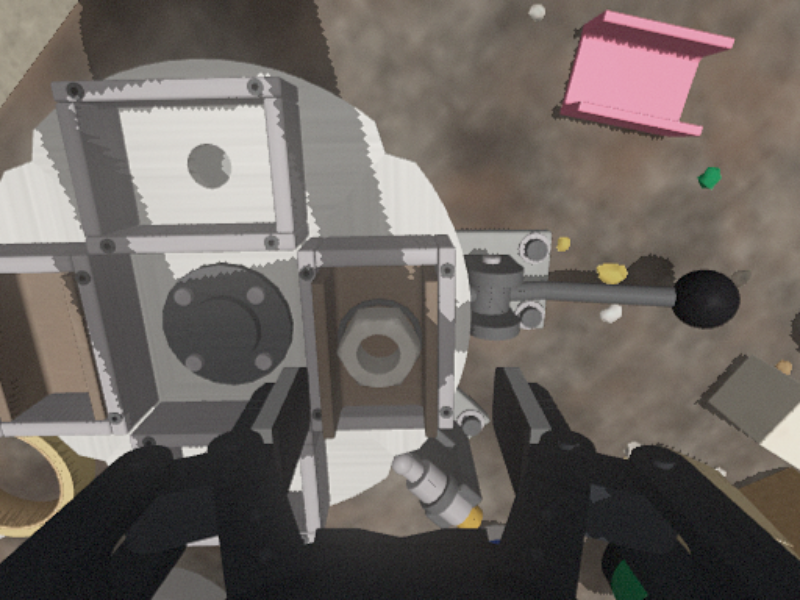

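The bracket is raised: its near end now overlaps the nest's front wall, from (325,437) to (441,430). The nut is at (379,343) and the fingertips are at about (290,370) and (510,370).

Run:
```python
from h import *
s=800/512
P=lambda u,v,z:px("wrist",u/s,v/s,z)[:2]
t=T()[:2,3];a=np.radians(yaw());ex=np.array([np.cos(a),np.sin(a)]);ey=np.array([np.sin(a),-np.cos(a)])
for n,p in (("nut",P(379,343,.114)),("L",P(325,437,.123)),("R",P(441,430,.123)),("L0",P(333,437,.123))):
    print(n,p.round(4),((p-t)@ex*1000).round(1),((p-t)@ey*1000).round(1))
# fixture-based
for ax in (AX,np.array([.515,-.2885])):
  c=ax+.072*np.array([np.cos(np.radians(46.7)),np.sin(np.radians(46.7))]);print(c,(c-t)@ex*1000,(c-t)@ey*1000)
cv2.imwrite("pics/w6c.png",cv2.resize(cv2.imread("pics/w6.png")[140:300,170:330],(640,640),interpolation=cv2.INTER_CUBIC))
```

```text
nut [ 0.5615 -0.2363] -8.9 -2.8
L [ 0.573  -0.2779] -30.9 34.4
R [ 0.6032 -0.242 ] 15.9 31.3
L0 [ 0.5752 -0.2756] -27.6 34.4
[ 0.56517892 -0.23760036] -7.267296698021621 0.8438894106558292
[ 0.56437892 -0.23610036] -6.741988009795418 -0.7729132310027335
```

View pics/w6c.png

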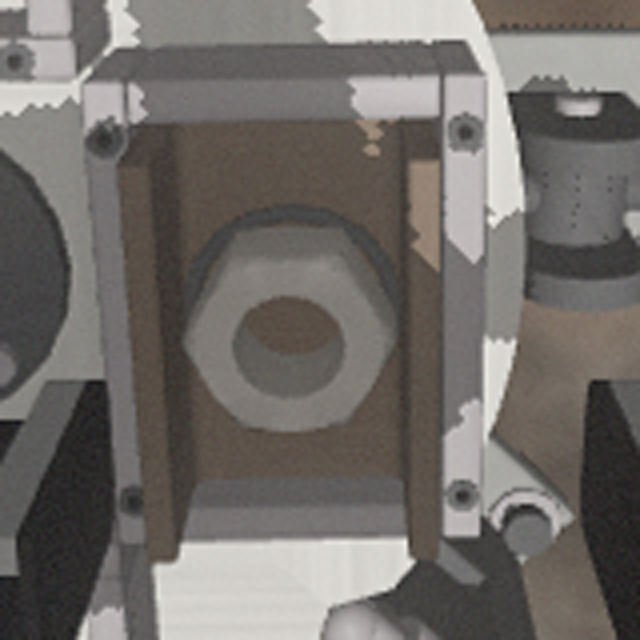

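The enlarged crop shows the bracket's flange tops above the frame. The outer corners are (145,560), (440,560), (120,168) and (440,158) in crop pixels.

Run:
```python
from h import *
t=T()[:2,3];a=np.radians(yaw());ex=np.array([np.cos(a),np.sin(a)]);ey=np.array([np.sin(a),-np.cos(a)])
c=[px("wrist",170+u/4,140+v/4,.123)[:2] for u,v in ((145,560),(440,560),(120,165),(440,158))]
for p in c+[np.mean(c,0)]: print(p.round(4),((p-t)@ex*1000).round(1),((p-t)@ey*1000).round(1))
go(np.append(np.mean(c,0),.30))
d=(c[2]+c[3]-c[0]-c[1]);print(np.degrees(np.arctan2(d[1],d[0]))-90)
```

```text
[ 0.5724 -0.2789] -32.0 34.7
[ 0.6048 -0.2454] 14.6 34.8
[ 0.5255 -0.234 ] -32.2 -30.2
[ 0.5563 -0.2007] 13.1 -31.2
[ 0.5647 -0.2397] -9.1 2.0
at [ 0.5696 -0.2318  0.3185] yaw 46.07 F [-0.4  0.7  0.3]
[-0.91  0.2   1.85]
46.795081089403794
```

move_arm:
  moves:
    - {"gripper": 70, "x": -0.85, "y": 0.2, "z": 0, "roll": -0.7}
    - {"gripper": 70, "x": 0, "y": 0, "z": 2, "roll": 0}
    - {"gripper": 70, "x": 0, "y": 0, "z": 1.85, "roll": 0}
    - {"gripper": 70, "x": 0, "y": 0, "z": 0, "roll": 0}

```text
time_s: 9.32
eef_pos: [0.5633, -0.2394, 0.2768]
eef_rot: [-0.002, 0.918, 0.396, -0.002]
wrist_force: [-0.4, 0.6, 0.3]
opening: 0.7
```

move_arm:
  moves:
    - {"gripper": 0, "x": 0, "y": 0, "z": 0, "roll": 0}
    - {"gripper": 0, "x": 0, "y": 0, "z": 0, "roll": 0}
    - {"gripper": 0, "x": 0, "y": 0, "z": 0, "roll": 0}

```text
time_s: 9.7
eef_pos: [0.5643, -0.2402, 0.2803]
eef_rot: [0.0, 0.918, 0.396, 0.0]
wrist_force: [1.0, -0.3, -2.7]
opening: 0.52
```

move_arm:
  moves:
    - {"gripper": 0, "x": 0, "y": 0, "z": 0, "roll": 0}
    - {"gripper": 0, "x": 0, "y": 0, "z": -0.8, "roll": 0}
    - {"gripper": 0, "x": 0, "y": 0, "z": -1, "roll": 0}
    - {"gripper": 0, "x": 0, "y": 0, "z": -1.5, "roll": 0}
    - {"gripper": 0, "x": 0, "y": 0, "z": -2, "roll": 0}

```text
time_s: 10.32
eef_pos: [0.5643, -0.2402, 0.3343]
eef_rot: [-0.0, 0.918, 0.396, -0.0]
wrist_force: [0.2, 0.1, -1.8]
opening: 0.519
```

move_arm:
  moves:
    - {"gripper": 0, "x": 0, "y": 0, "z": -3, "roll": 0}
    - {"gripper": 0, "x": 0, "y": 0, "z": -2, "roll": 0}
    - {"gripper": 0, "x": 0, "y": 0, "z": 0, "roll": 0}

```text
time_s: 10.7
eef_pos: [0.5648, -0.2405, 0.3859]
eef_rot: [0.002, 0.918, 0.396, 0.001]
wrist_force: [0.2, 0.4, -2.2]
opening: 0.524
```

Run:
```python
from h import *
s=cam("scene","s7.png"); cam("wrist","w7.png"); print(T()[:3,3],yaw(),ctrl.get_obs()["wrist_force"])
# tray from the first scene picture's raw camera is fixed; make crop
cv2.imwrite("pics/c7.png",cv2.hconcat([cv2.resize(cv2.imread("pics/s7.png")[120:240,105:265],(400,300),interpolation=cv2.INTER_CUBIC),cv2.resize(cv2.imread("pics/w7.png"),(400,300))]))
```

```text
[ 0.56408454 -0.24005394  0.3826396 ] 46.698492994495275 [ 0.56996141 -1.36947873 -3.31668722]
```

View pics/c7.png

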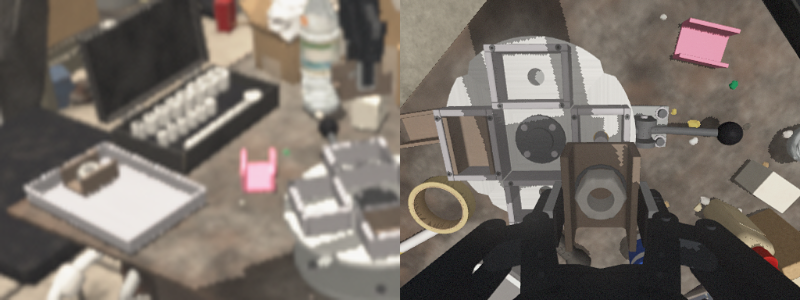

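The bracket is held level and the nest under it is empty. On to the tray: target (0.431, 0.025), jaw yaw 85°.

Run:
```python
from h import *
go((.431,.025,.383))
```

```text
at [ 0.5641 -0.2401  0.3826] yaw 46.7 F [ 0.6 -1.4 -3.3]
[ 10.16 -27.86  -0.04]
```

move_arm:
  moves:
    - {"gripper": 0, "x": 1.4, "y": -4, "z": 0, "roll": 0}
    - {"gripper": 0, "x": 2, "y": -5.5, "z": 0, "roll": 0}
    - {"gripper": 0, "x": 2, "y": -5.5, "z": 0, "roll": 0}
    - {"gripper": 0, "x": 2, "y": -5.5, "z": 0, "roll": 0}
    - {"gripper": 0, "x": 2, "y": -5.5, "z": 0, "roll": 0}

```text
time_s: 11.42
eef_pos: [0.438, 0.0081, 0.3816]
eef_rot: [-0.001, 0.918, 0.396, -0.001]
wrist_force: [1.3, 0.5, -1.8]
opening: 0.521
```

move_arm:
  moves:
    - {"gripper": 0, "x": 0.8, "y": -1.9, "z": 0, "roll": 0}
    - {"gripper": 0, "x": 0, "y": 0, "z": 0, "roll": -10}
    - {"gripper": 0, "x": 0, "y": 0, "z": 0, "roll": -10}
    - {"gripper": 0, "x": 0, "y": 0, "z": 0, "roll": -10}
    - {"gripper": 0, "x": 0, "y": 0, "z": 0, "roll": -8.3}

```text
time_s: 12.05
eef_pos: [0.4307, 0.0255, 0.3816]
eef_rot: [-0.001, 0.736, 0.678, -0.001]
wrist_force: [-0.3, -0.3, -2.5]
opening: 0.523
```

move_arm:
  moves:
    - {"gripper": 0, "x": 0, "y": 0, "z": 0, "roll": 0}
    - {"gripper": 0, "x": 0, "y": 0, "z": 0, "roll": 0}

```text
time_s: 12.3
eef_pos: [0.431, 0.0254, 0.3824]
eef_rot: [-0.001, 0.738, 0.675, -0.0]
wrist_force: [-0.2, 0.2, -2.1]
opening: 0.523
```

Run:
```python
from h import *
go((.431,.025,.25),(.431,.025,.191)); print(ctrl.get_obs()["opening"])
cam("wrist","w8.png"); cam("side","sd8.png")
cv2.imwrite("pics/c8.png",cv2.hconcat([cv2.resize(cv2.imread("pics/w8.png"),(600,450)),cv2.resize(cv2.imread("pics/side.png")[260:384,170:300],(200,450))]))
```

```text
at [0.431  0.0254 0.3824] yaw 84.84 F [-0.2  0.2 -2.1]
[-4.000e-02  1.000e-02  1.324e+01]
[0.  0.  5.9]
0.5227419112169234
```

View pics/c8.png

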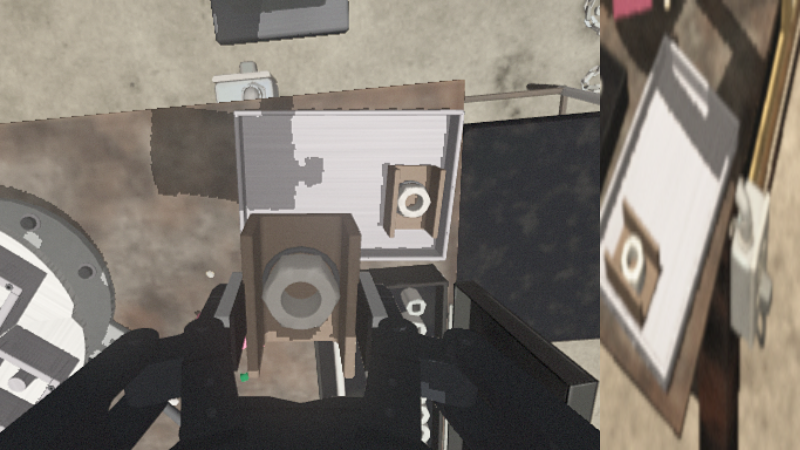

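The whole tray is in view in the wrist half of the picture: rim corners (235,111), (463,110) and (447,260), and its bracket at (413,200). The held bracket is straight in the jaws.

Run:
```python
from h import *
f=512/600
P=lambda u,v,z:px("wrist",u*f,v*f,z)[:2]
a,b,c,n=P(235,111,.023),P(463,110,.023),P(447,260,.023),P(413,201,.023)
print(a,b,c,"nut",n, np.linalg.norm(a-b),np.linalg.norm(b-c)); d=b-a;print(np.degrees(np.arctan2(d[1],d[0])))
ctr=(a+c)/2; print("centre",ctr)
u=d/np.linalg.norm(d); v=np.array([u[1],-u[0]])
t=T()[:2,3]; print("tray (x,y) of tcp",(t-ctr)@v,(t-ctr)@u,"nut",(n-ctr)@v,(n-ctr)@u)
```

```text
[ 0.35086404 -0.02412859] [0.36840077 0.1768014 ] [0.51237511 0.16725799] nut [0.44775952 0.13299599] 0.20169382590953588 0.14429028769255522
85.01199027365504
centre [0.43161957 0.0715647 ]
tray (x,y) of tcp 0.00348948248275442 -0.0460532084647783 nut 0.010737538174299734 0.0626019722770939
```

move_arm:
  moves:
    - {"gripper": 0, "x": 0.4, "y": 0, "z": 5, "roll": 0}
    - {"gripper": 0, "x": 0, "y": 0, "z": 5, "roll": 0}
    - {"gripper": 0, "x": 0, "y": 0, "z": 5, "roll": 0}
    - {"gripper": 0, "x": 0, "y": 0, "z": 2.5, "roll": 0}
    - {"gripper": 0, "x": 0, "y": 0, "z": 0, "roll": 0}

```text
time_s: 13.02
eef_pos: [0.4305, 0.0296, 0.2063]
eef_rot: [-0.002, 0.738, 0.675, -0.001]
wrist_force: [-0.3, -0.1, -1.9]
opening: 0.521
```

move_arm:
  moves:
    - {"gripper": 0, "x": 0, "y": 0, "z": 0.8, "roll": 0}
    - {"gripper": 0, "x": 0, "y": 0, "z": 0.6, "roll": 0}
    - {"gripper": 0, "x": 0, "y": 0, "z": 0, "roll": 0}
    - {"gripper": 0, "x": 0, "y": 0, "z": 0, "roll": 0}

```text
time_s: 13.52
eef_pos: [0.4318, 0.0293, 0.1945]
eef_rot: [0.0, 0.737, 0.676, 0.0]
wrist_force: [0.3, -0.0, -2.4]
opening: 0.521
```

move_arm:
  moves:
    - {"gripper": 0, "x": 0, "y": 0, "z": 0.3, "roll": 0}
    - {"gripper": 0, "x": 0, "y": 0, "z": 0, "roll": 0}

```text
time_s: 13.78
eef_pos: [0.4315, 0.0294, 0.191]
eef_rot: [-0.0, 0.737, 0.676, -0.0]
wrist_force: [0.5, -0.6, -1.1]
opening: 0.519
```

move_arm:
  moves:
    - {"gripper": 0, "x": 0, "y": 0, "z": 0.2, "roll": 0}
    - {"gripper": 0, "x": 0, "y": 0, "z": 0, "roll": 0}

```text
time_s: 14.02
eef_pos: [0.4316, 0.0294, 0.189]
eef_rot: [-0.0, 0.737, 0.676, -0.0]
wrist_force: [0.1, -0.4, -2.4]
opening: 0.52
```

move_arm:
  moves:
    - {"gripper": 0, "x": 0, "y": 0, "z": 0.2, "roll": 0}
    - {"gripper": 0, "x": 0, "y": 0, "z": 0, "roll": 0}

```text
time_s: 14.28
eef_pos: [0.4318, 0.0294, 0.1887]
eef_rot: [-0.0, 0.737, 0.676, -0.0]
wrist_force: [-10.1, 1.9, 25.2]
opening: 0.522
```

move_arm:
  moves:
    - {"gripper": 0, "x": 0, "y": 0, "z": -0.15, "roll": 0}
    - {"gripper": 66, "x": 0, "y": 0, "z": 0, "roll": 0}
    - {"gripper": 66, "x": 0, "y": 0, "z": 0, "roll": 0}
    - {"gripper": 66, "x": 0, "y": 0, "z": 0, "roll": 0}
    - {"gripper": 66, "x": 0, "y": 0, "z": -2, "roll": 0}

```text
time_s: 14.9
eef_pos: [0.4307, 0.0295, 0.2075]
eef_rot: [-0.002, 0.737, 0.676, -0.001]
wrist_force: [0.4, 0.3, 0.5]
opening: 0.664
```

move_arm:
  moves:
    - {"gripper": 66, "x": 0, "y": 0, "z": -5, "roll": 0}
    - {"gripper": 66, "x": 0, "y": 0, "z": -6, "roll": 0}
    - {"gripper": 66, "x": 0, "y": 0, "z": -4, "roll": 0}
    - {"gripper": 66, "x": 0, "y": 0, "z": 0, "roll": 10.5}
    - {"gripper": 66, "x": 0, "y": 0, "z": 0, "roll": 10.5}

```text
time_s: 15.52
eef_pos: [0.4316, 0.0293, 0.3593]
eef_rot: [0.001, 0.85, 0.527, 0.001]
wrist_force: [-0.3, 0.6, 0.1]
opening: 0.659
```

Run:
```python
from h import *
cam("scene","s9.png");cam("side","sd9.png");cam("wrist","w9.png")
go((.685,-.113,.36))
```

```text
at [0.4315 0.0294 0.3584] yaw 64.18 F [-0.2  0.2 -0.3]
[-1.77 29.02 -0.16]
```

Run:
```python
from h import *
print("q6",ctrl.get_obs()["q"])
# knob (lever down) from w6 picture, taken at TCP pose (.5696,-.2318,.3185), yaw 46.07
tc=np.array(ctrl.camera("wrist")["tool_from_camera"])
k=np.load("pics/wrist.npz")["k"]
def f(u,v,z,pos,yw):
    a=np.radians(yw);M=np.eye(4);M[:3,:3]=[[np.cos(a),np.sin(a),0],[np.sin(a),-np.cos(a),0],[0,0,-1]];M[:3,3]=pos
    W=M@tc;d=W[:3,:3]@np.array([(u-k[2])/k[0],-(v-k[3])/k[1],-1]);o=W[:3,3];return o+d*(z-o[2])/d[2]
print(f(706/1.5625,299/1.5625,.045,(.5696,-.2318,.3185),46.07))
print(f(732*512/400-400*512/400,133*384/300,.045,(.5641,-.2401,.3826),46.7))
for y in(64.2,): go((.685,-.114,.358))
```

```text
q6 [-2.07933771e-01 -1.00704956e-01  1.99678346e+00  2.02392909e-06
  1.24569772e+00 -1.32805619e+00]
[ 0.68612869 -0.11410878  0.045     ]
[ 0.68532203 -0.11183204  0.045     ]
at [0.4315 0.0294 0.3583] yaw 64.23 F [-0.4 -0.6 -0.5]
[-1.89 29.07  0.03]
```

Run:
```python
from h import *
for n,u,v,z in (("bottle base",232.3,160,0),("bottle base front",233,165,0),("cube front base",252,170.5,0),("cube left base",246,168,0)): print(n,px("scene",u,v,z).round(3))
s=512/800
# w3/w5 style: first wrist picture
t=np.load("pics/scene.npz")
W=np.array([[1,0,.002,.574],[-.001,.954,.3,.078],[-.002,-.3,.954,.374]]);k=(304.5,304.5,256.35,187.28)
def g(u,v,z):
    d=W[:,:3]@np.array([(u-k[2])/k[0],-(v-k[3])/k[1],-1]);return (W[:,3]+d*(z-W[2,3])/d[2]).round(3)
print("bottle cap/bottom",g(415,175,.0),"cube near corner",g(408,255,.0),g(401,233,.04), "bottle left edge",g(420,185,.1),g(420,185,.2))
```

```text
bottle base [ 0.816 -0.018  0.   ]
bottle base front [ 0.783 -0.042  0.   ]
cube front base [ 0.785 -0.129  0.   ]
cube left base [ 0.79  -0.099  0.   ]
bottle cap/bottom [ 0.775 -0.023  0.   ] cube near corner [ 0.783 -0.138  0.   ] [ 0.748 -0.085  0.04 ] bottle left edge [ 0.727 -0.006  0.1  ] [0.671 0.025 0.2  ]
```

move_arm:
  moves:
    - {"gripper": 66, "x": -0.4, "y": 5.8, "z": 0, "roll": 0}
    - {"gripper": 66, "x": -0.4, "y": 5.8, "z": 0, "roll": 0}
    - {"gripper": 66, "x": -0.4, "y": 5.8, "z": 0, "roll": 0}
    - {"gripper": 66, "x": -0.4, "y": 5.8, "z": 0, "roll": 0}
    - {"gripper": 66, "x": -0.3, "y": 5.9, "z": 0, "roll": 0}

```text
time_s: 16.35
eef_pos: [0.6863, -0.1164, 0.3578]
eef_rot: [-0.0, 0.847, 0.531, -0.0]
wrist_force: [0.4, 0.8, 1.7]
opening: 0.664
```

move_arm:
  moves:
    - {"gripper": 66, "x": 0, "y": 0, "z": 0, "roll": -10.5}
    - {"gripper": 66, "x": 0, "y": 0, "z": 0, "roll": -10.5}
    - {"gripper": 66, "x": 0, "y": 0, "z": 0, "roll": -10.5}
    - {"gripper": 66, "x": 0, "y": 0, "z": 0, "roll": -10.5}
    - {"gripper": 66, "x": 0, "y": 0, "z": 0, "roll": -10.5}

```text
time_s: 16.98
eef_pos: [0.6848, -0.1153, 0.3577]
eef_rot: [-0.001, 0.522, 0.853, -0.0]
wrist_force: [-0.5, 0.5, -0.0]
opening: 0.659
```

move_arm:
  moves:
    - {"gripper": 66, "x": 0, "y": 0, "z": 0, "roll": -10.5}
    - {"gripper": 66, "x": 0, "y": 0, "z": 0, "roll": -9.2}
    - {"gripper": 66, "x": 0, "y": 0, "z": 0, "roll": 0}
    - {"gripper": 66, "x": 0, "y": 0, "z": 0, "roll": 0}

```text
time_s: 17.48
eef_pos: [0.6848, -0.1153, 0.3582]
eef_rot: [-0.0, 0.374, 0.928, -0.0]
wrist_force: [-0.2, -0.4, -0.1]
opening: 0.655
```

Run:
```python
from h import *
go((.6855,-.1135,.26),(.6855,-.1135,.20)); c=cam("wrist","w10.png")
g=cv2.cvtColor(c["img"],cv2.COLOR_RGB2GRAY)
u,v=proj("wrist",(.6855,-.1135,.045));print(u,v)
u0,v0=int(u),int(v)
cv2.imwrite("pics/w10c.png",cv2.resize(c["img"][:,:,::-1],(800,600)))
```

```text
at [ 0.6848 -0.1153  0.3582] yaw 136.1 F [-0.2 -0.4 -0.1]
[0.07 0.18 9.82]
[0. 0. 6.]
255.18295994918495 176.57494929652725
```

View pics/w10c.png

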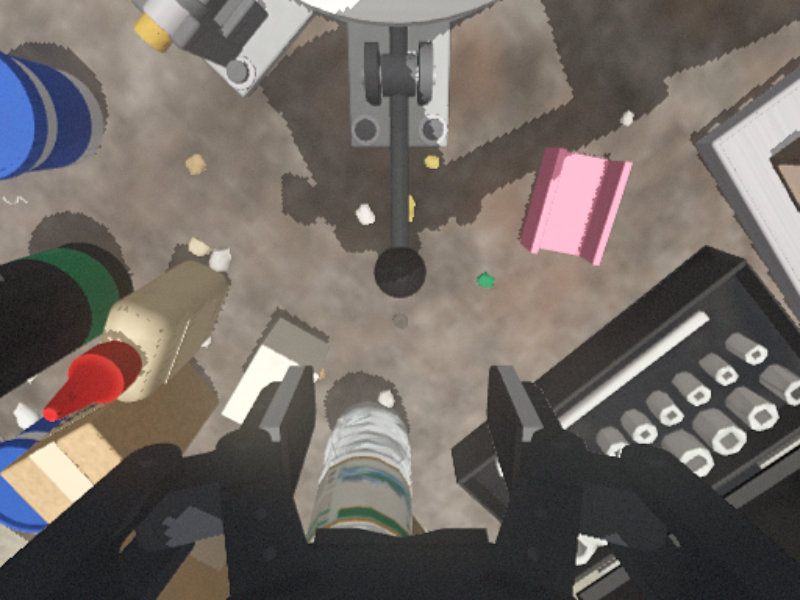

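The knob is at (400,273), within 2 mm of the prediction, and the lever runs straight up in the picture, so the yaw is right. I'll descend and pinch.

move_arm:
  moves:
    - {"gripper": 66, "x": 0.1, "y": 0, "z": 5, "roll": 0}
    - {"gripper": 66, "x": 0, "y": 0, "z": 5, "roll": 0}
    - {"gripper": 66, "x": 0, "y": 0, "z": 3.5, "roll": 0}
    - {"gripper": 66, "x": 0, "y": 0, "z": 2.4, "roll": 0}
    - {"gripper": 66, "x": 0, "y": 0, "z": 0, "roll": 0}

```text
time_s: 18.15
eef_pos: [0.6833, -0.1144, 0.1975]
eef_rot: [-0.002, 0.373, 0.928, -0.0]
wrist_force: [-0.7, -0.2, 0.4]
opening: 0.663
```

move_arm:
  moves:
    - {"gripper": 0, "x": 0, "y": 0, "z": 0, "roll": 0}
    - {"gripper": 0, "x": 0, "y": 0, "z": 0, "roll": 0}
    - {"gripper": 0, "x": 0, "y": 0, "z": 0, "roll": 0}
    - {"gripper": 0, "x": 0, "y": 0, "z": 0, "roll": 0}

```text
time_s: 18.65
eef_pos: [0.6851, -0.1149, 0.202]
eef_rot: [0.002, 0.373, 0.928, 0.0]
wrist_force: [1.6, -0.5, 7.0]
opening: 0.341
```

move_arm:
  moves:
    - {"gripper": 0, "x": 0, "y": -0.17, "z": -1.0, "roll": 0}
    - {"gripper": 0, "x": 0, "y": -0.26, "z": -1.0, "roll": 0}
    - {"gripper": 0, "x": 0, "y": -0.35, "z": -1.0, "roll": 0}
    - {"gripper": 0, "x": 0, "y": 0, "z": 0, "roll": 0}

```text
time_s: 19.15
eef_pos: [0.6777, -0.123, 0.2296]
eef_rot: [-0.0, 0.373, 0.928, -0.003]
wrist_force: [-2.9, -11.7, -1.5]
opening: 0.341
```

move_arm:
  moves:
    - {"gripper": 0, "x": 0, "y": -0.43, "z": -0.9, "roll": 0}
    - {"gripper": 0, "x": 0, "y": -0.52, "z": -0.9, "roll": 0}
    - {"gripper": 0, "x": 0, "y": 0, "z": 0, "roll": 0}

```text
time_s: 19.52
eef_pos: [0.671, -0.1301, 0.2471]
eef_rot: [-0.0, 0.374, 0.928, -0.002]
wrist_force: [-1.8, -13.2, -4.4]
opening: 0.34
```

move_arm:
  moves:
    - {"gripper": 0, "x": 0, "y": -0.1, "z": -0.3, "roll": 0}
    - {"gripper": 0, "x": 0, "y": 0, "z": 0, "roll": 0}

```text
time_s: 19.77
eef_pos: [0.6703, -0.1308, 0.2491]
eef_rot: [-0.0, 0.374, 0.928, -0.002]
wrist_force: [0.6, -13.4, -9.6]
opening: 0.341
```

move_arm:
  moves:
    - {"gripper": 0, "x": 0, "y": -0.05, "z": -0.2, "roll": 0}
    - {"gripper": 0, "x": 0, "y": 0, "z": 0, "roll": 0}

```text
time_s: 20.02
eef_pos: [0.67, -0.1312, 0.2507]
eef_rot: [-0.0, 0.374, 0.928, -0.002]
wrist_force: [0.2, -13.0, -10.3]
opening: 0.34
```

move_arm:
  moves:
    - {"gripper": 0, "x": 0, "y": -0.1, "z": -0.3, "roll": 0}
    - {"gripper": 0, "x": 0, "y": 0, "z": 0, "roll": 0}

```text
time_s: 20.27
eef_pos: [0.6692, -0.1321, 0.2536]
eef_rot: [-0.001, 0.374, 0.927, -0.003]
wrist_force: [0.4, -15.1, -12.4]
opening: 0.338
```

Run:
```python
from h import *
o=ctrl.get_obs();print(o["eef_pos"],o["wrist_force"],o["torque"])
a=np.radians(46);t=np.array(o["eef_pos"][:2])-np.array([.515,-.2885]);print(t@[np.cos(a),np.sin(a)],t@[-np.sin(a),np.cos(a)])
```

```text
[ 0.66915522 -0.13206259  0.25356421] [  0.39744791 -15.10697368 -12.38282816] [-2.10726936e+00 -1.23109524e-03 -9.86534239e-02]
0.21961686496015825 -0.002219429048186325
```

move_arm:
  moves:
    - {"gripper": 60, "x": 0, "y": 0, "z": 0, "roll": 0}
    - {"gripper": 60, "x": 0, "y": 0, "z": 0, "roll": 0}
    - {"gripper": 60, "x": 0, "y": 0, "z": 0, "roll": 0}
    - {"gripper": 60, "x": 0, "y": 0, "z": -5, "roll": 0}
    - {"gripper": 60, "x": 0, "y": 0, "z": -5.5, "roll": 0}

```text
time_s: 20.9
eef_pos: [0.67, -0.1282, 0.3607]
eef_rot: [-0.001, 0.373, 0.928, 0.0]
wrist_force: [-0.1, -0.7, 0.5]
opening: 0.606
```

move_arm:
  moves:
    - {"gripper": 60, "x": 0, "y": -2, "z": -2, "roll": 0}
    - {"gripper": 60, "x": 0, "y": -4, "z": 0, "roll": 0}
    - {"gripper": 60, "x": 0, "y": -4, "z": 0, "roll": 0}
    - {"gripper": 60, "x": 0, "y": 0, "z": 0, "roll": 0}
    - {"gripper": 60, "x": 0, "y": 0, "z": 0, "roll": 0}

```text
time_s: 21.52
eef_pos: [0.6014, -0.2007, 0.3809]
eef_rot: [0.0, 0.373, 0.928, 0.0]
wrist_force: [0.2, 0.6, 0.2]
opening: 0.597
```

Run:
```python
from h import *
print(T()[:3,3],yaw())
cam("scene","s11.png");cam("side","sd11.png");cam("wrist","w11.png")
def match(a,b,box,r=14):
    A=cv2.imread("pics/"+a);B=cv2.imread("pics/"+b);x0,y0,x1,y1=box;t=A[y0:y1,x0:x1]
    X0,Y0=max(0,x0-r),max(0,y0-r)
    m=cv2.matchTemplate(B[Y0:y1+r,X0:x1+r],t,cv2.TM_CCOEFF_NORMED);_,s,_,l=cv2.minMaxLoc(m);return l[0]+X0-x0,l[1]+Y0-y0,round(s,3)
print("side knob",match("side.png","sd11.png",(163,200,180,216)),"side knob before lift",match("side.png","sd9.png",(163,200,180,216)))
print("scene knob",match("scene.png","s11.png",(231,156,244,168)),match("scene.png","s9.png",(231,156,244,168)))
for a in (45,46,47): 
  W=np.array([.515+.226*np.cos(np.radians(a)),-.2885+.226*np.sin(np.radians(a)),.092]); print(a,[np.round(proj(n,W),1) for n in("scene","side","wrist")])
```

```text
[ 0.60137897 -0.2006651   0.3809466 ] 136.19740794891908
side knob (0, 0, 0.99) side knob before lift (-4, 13, 0.83)
scene knob (0, 0, 0.997) (-1, 7, 0.817)
45 [array([236.5, 162. ]), array([170.1, 207.9]), array([251.4, 280.8])]
46 [array([235.5, 162.1]), array([170.4, 208.8]), array([255.4, 280.8])]
47 [array([234.4, 162.3]), array([170.7, 209.7]), array([259.4, 280.8])]
```

The knob is back at its starting pixel in both cameras. Next a numeric check of everything else and of the placed bracket.

Run:
```python
from h import *
def sub(a,b,box,k=8,r=3):
    A=cv2.cvtColor(cv2.imread("pics/"+a),6);B=cv2.cvtColor(cv2.imread("pics/"+b),6);x0,y0,x1,y1=box
    up=lambda I:cv2.resize(I,None,fx=k,fy=k,interpolation=cv2.INTER_CUBIC)
    m=cv2.matchTemplate(up(B[y0-r:y1+r,x0-r:x1+r]),up(A[y0:y1,x0:x1]),cv2.TM_CCOEFF_NORMED);_,s,_,l=cv2.minMaxLoc(m);return l[0]/k-r,l[1]/k-r,round(s,4)
print("knob side",sub("side.png","sd11.png",(161,198,182,218)),"scene",sub("scene.png","s11.png",(229,154,246,170)))
import itertools
for n,a,b in(("scene","scene.png","s11.png"),("side","side.png","sd11.png")):
    d=cv2.absdiff(cv2.imread("pics/"+a),cv2.imread("pics/"+b)).max(2)
    m=cv2.morphologyEx((d>40).astype(np.uint8),cv2.MORPH_CLOSE,np.ones((5,5)))
    k,_,st,ce=cv2.connectedComponentsWithStats(m)
    print(n,[(st[i][:5].tolist(),px(n,*ce[i],.03)[:2].round(3).tolist()) for i in range(1,k) if st[i][4]>12])
# tray-bracket boxes and placed bracket
W=np.array([.448,.133,.017]);
for n,a,b in(("scene","scene.png","s11.png"),("side","side.png","sd11.png")):
    u,v=map(int,proj(n,W));print(n,"traybr",(u,v),sub(a,b,(u-9,v-8,u+10,v+9)) if v<370 else "")
    print(" placed proj",proj(n,(.4316,.0294,.017)))
```

```text
knob side (-0.125, 0.0, 0.9146) scene (0.0, 0.0, 0.9978)
scene [([0, 0, 42, 158, 4684], [1.021, 1.7]), ([42, 0, 8, 9, 58], [2.847, 3.942]), ([119, 0, 25, 16, 143], [3.373, 3.093]), ([153, 0, 115, 146, 4391], [1.835, 0.648]), ([58, 3, 82, 37, 804], [2.386, 2.496]), ([167, 61, 35, 70, 1292], [1.27, 0.588]), ([33, 122, 5, 12, 34], [0.577, 0.886]), ([20, 174, 16, 5, 42], [0.296, 0.526]), ([148, 175, 139, 70, 3439], [0.456, -0.152]), ([39, 183, 14, 7, 36], [0.289, 0.415]), ([0, 185, 11, 23, 135], [0.18, 0.488]), ([15, 185, 22, 12, 86], [0.231, 0.454]), ([57, 205, 4, 13, 28], [0.209, 0.244]), ([232, 222, 6, 5, 20], [0.44, -0.267]), ([261, 232, 5, 5, 21], [0.443, -0.365]), ([77, 246, 13, 11, 67], [0.125, 0.031]), ([87, 268, 54, 29, 760], [0.087, -0.133]), ([81, 296, 21, 38, 259], [-0.008, -0.159]), ([32, 324, 34, 25, 274], [-0.108, -0.12])]
side [([95, 0, 225, 211, 14990], [1.161, -0.935]), ([170, 0, 342, 384, 68037], [0.17, -0.546]), ([466, 288, 46, 96, 2540], [-0.15, -0.112]), ([434, 368, 14, 16, 90], [-0.057, 0.0])]
scene traybr (139, 189) (0.0, 0.0, 0.9985)
 placed proj (np.float64(158.99989897646182), np.float64(200.19454096249365))
side traybr (190, 333) (0.0, 0.0, 0.9982)
 placed proj (np.float64(220.14323583509747), np.float64(300.6965330635775))
```

Run:
```python
from h import *
S=cv2.imread("pics/s11.png");D=cv2.imread("pics/sd11.png")
for n,I,tb in(("scene",S,(139,189)),("side",D,(190,333))):
    t=I[tb[1]-10:tb[1]+11,tb[0]-11:tb[0]+12]
    u,v=map(int,proj(n,(.4316,.0294,.017)))
    m=cv2.matchTemplate(I[v-24:v+25,u-24:u+25],t,cv2.TM_CCOEFF_NORMED);_,s,_,l=cv2.minMaxLoc(m)
    c=(u-24+l[0]+11,v-24+l[1]+10)
    print(n,"placed match",c,round(s,3),"world delta from tray br",(px(n,*c,.017)-px(n,*tb,.017)).round(4))
# table edges: angle between start and now by edge matching under rotation about axis, disc top view rectified at z=.106
def rect(img,n,N=240):
    g=np.linspace(-.12,.12,N);X,Y=np.meshgrid(g,g);mp=np.array([proj(n,(.515+x,-.2885+y,.106)) for x,y in zip(X.ravel(),Y.ravel())],np.float32).reshape(N,N,2)
    return cv2.remap(cv2.cvtColor(cv2.imread("pics/"+img),6),mp,None,cv2.INTER_CUBIC)
A=rect("scene.png","scene");B=rect("s11.png","scene")
e=lambda I:cv2.GaussianBlur(cv2.Canny(I,60,140),(5,5),0).astype(float)
for a in range(-6,7): 
    R=cv2.warpAffine(e(A),cv2.getRotationMatrix2D((119.5,119.5),a,1),(240,240)); print(a,round(np.corrcoef(R[20:220,20:220].ravel(),e(B)[20:220,20:220].ravel())[0,1],3),end="; ")
```

```text
scene placed match (158, 200) 0.569 world delta from tray br [-0.0172 -0.1026  0.    ]
side placed match (219, 300) 0.82 world delta from tray br [-0.0156 -0.1036  0.    ]
-6 0.196; -5 0.201; -4 0.213; -3 0.268; -2 0.382; -1 0.487; 0 0.47; 1 0.366; 2 0.263; 3 0.214; 4 0.206; 5 0.208; 6 0.201;
```

```bash
python3 -c "
from bench import ctrl
print(ctrl.get_obs()['wrist_force']);print(ctrl.hand_in())"
```

```text
[-0.23240442  0.31264818 -0.07710181]
the job is handed in; nothing more can be done
None
```

The job is done and handed in, after about 22 s of the 72 s on the robot's clock.

**What I did**
- **Table:** I pushed it one stop clockwise, so the welded bracket's nest clicked in over the rod.
- **Bracket out:** I pressed the lever down to its stop and took the bracket out.
- **Bracket in tray:** I laid it open side up in the free half of the tray, about 105 mm from the bracket already there.
- **Lever:** I lifted it back to its upper stop and moved the arm clear.

**Last checks**
- **Lever knob:** it sits at its starting pixel in both cameras, to about 0.1 px.
- **Bracket already in the tray:** it has not shifted in either camera.
- **Placed bracket:** it is where intended to within a few millimetres. The image match was clear in the side camera (0.82) but weak in the scene camera (0.57), though both gave the same position.
- **Table:** it matches its stop to within about 1°, the limit of that check.
- **Robot:** the wrist force is near zero, so it is touching nothing.

**Limits**
- By then I had viewed 12 pictures, the most the viewer shows, so these last checks were by image code only, not by eye.
- The other items on the bench were not checked one by one. The scene camera showed no changes at their places. The side camera could not tell, because the arm filled much of its view.
- One move call, the first, was refused for missing fields and moved nothing.
- Setting the bracket down peaked at about 25 N on the wrist, and the knob lift at about 20 N.

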